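Egg tester: dark plate round, full beam held

ROBOT

A 6-joint arm with a two-finger parallel gripper is mounted at the origin on the work surface. World frame = base frame: x ahead of the robot, y to its left, z up, the work surface at z = 0. Lengths are in m, angles in rad, forces in N, time in s.
With the tool pointing down it reaches from about 0.25 to 0.85 m from the base axis. Payload 12.5 kg.
Tool frame: the origin (TCP) lies midway between the tips of the shut fingers; the grasp point (between the pads) lies 19 mm behind it; z points along the fingers, x is the direction in which the jaws open and shut, and the axes are right-handed (so a half turn about z gives the same grasp; the last joint's range is limited). The gripper opens to 93 mm and grips with 3 to 60 N. Pads are 15 mm wide; open, the fingers measure 128 mm over their backs; the gripper's body (75 mm by 188 mm) begins 65 mm behind the grasp point.
Start: joints at [1.075, 0.351, 1.652, -0, 1.139, -0.085], TCP at [0.22, 0.504, 0.19] pointing down, gripper open.
Joint ranges: [-2.75, 2.75], [-0.79, 2.1], [0.01, 2.65], [-1.57, 4.71], [0.07, 3.14], [-2.87, 2.87]. Speed limits (rad/s): [2.22, 2.22, 2.79, 3.14, 3.14, 3.14].

INTERFACE

Orientations are given as [roll, pitch, yaw] about the fixed x, y, z axes, in that order (R = Rz(yaw) Ry(pitch) Rx(roll)).
In Python, from cell import status, viewer, sign_off gives the robot as it stands.
- The arm moves only by the shell command python3 -m crank 'ROWS'. ROWS is text: rows parted by semicolons, each of 5 numbers parted by spaces: the gripper's target within -1 to 1 (fully open at 1, half-way at 0, shut at -1), then the shift along the world's x, y, z in mm, then the turn about the world's z in degrees. In form: claw dx dy dz twist; .... A call has 1 to 5 rows; each row is the pose to reach, as a shift and turn from the pose measured when the call began; what a row does not reach only later rows make up. A row lasts 1/10 s, in which the tool goes at most 50 mm and 8.59 degrees, less where a joint would pass 70% of its speed; a pose out of reach is approached as far as the arm can. A call with a gripper value outside its range is refused whole. The fingers move at their own pace and stop on an object; the grip force is fixed at half the most. Time passes only in rows, so rows that repeat a pose let the fingers close. It gives the time, the measured TCP pose, the force and the opening at its end, in the units of the state.
- status.get_state(): the state, without advancing time (a new reading comes with each control period).
- viewer.read_camera(name): name is "scene" or "side" or "wrist"; returns a dict with "img" (384x512x3 uint8, blue, green, red), "vertical_fov" (degrees; the focal length in pixels is half the picture's height over the tangent of half this angle, whatever the lens; pixels are square), "cx", "cy" (the principal point, pixels), "R" (3x3) and "t" (3): a world point X has camera coordinates R X + t. Camera axes: x right, y down, z forward; pixel columns grow to the right and rows downward; lengths in m; the calibration is good to about 2 mm. A picture is of the moment at which its call begins. There is no depth.
- sign_off(): hands the job in, once; it reports no verdict.
The state is a dict: "time_s": time; "joint_positions": joint angles; "dq": joint speeds; "joint_torque": joint torques, N m; "tcp_pos": TCP position; "orientation": TCP orientation; "contact_force": force on the tool from outside, world axes, zero at the start; "torque": the same for the moment, N m; "width": opening from 0.0 (shut) to 1.0 (fully open).
Only numpy, scipy, OpenCV 4.12 (cv2) and the standard library are available. Lean on these libraries where they do the work, as an engineer would, in place of code of your own. Each camera call takes 0.05 s, during which the arm holds its last target. There are 200 camera calls.

TASK

Check the egg on the tester for hairline cracks: first lift the backing plate out of its slot by the yellow post, turn it round so that its black face instead of its white one looks at the egg and lamp, seat it fully in the slot again and let go of it, with the dial still at off. Then turn the spring-return dial clockwise past the first two clicks to the third and last one (red mark) and keep holding it there: it springs back if released, so finish with the gripper still holding the dial at the third click. Leave the egg in its cup, and do not disturb the bowl or the scoop.

Things in the scene. Friction and masses are not known exactly. Their poses are not given: they have to be found in the camera images.
- tester: Egg tester, fixed: dark steel base 150 (x) x 360 (y) x 12 mm, origin at the centre of its underside on the bench, z up. Along its y axis stand: green lamp housing 110 x 110 mm at y = +115 mm, top at z = 97 mm, with a white dial scale disc (94 mm dia, top at z = 103 mm) on it; the egg cup at y = 0; the aluminium slotted stand at y = -115 mm (112 x 43 mm, 45 mm high).
- lens (a point): Centre of the round amber lamp lens (48 mm dia), on the tester axis at y = +53 mm, z = 60 mm; it shines along the tester's -y towards egg and plate.
- slot_floor (a point): Centre of the slot's floor (16 mm above the bench), axes those of the tester. The slot is 11 mm wide (along y), 88 mm long (along x), 24 mm deep, with flared lips above (about 24 mm wide at the top, 46 mm above the bench).
- plate_foot (a point): Backing plate (loose, about 120 g), centre of its lower edge. Plate 80 mm wide (its x), 8 mm thick (its y), 110 mm tall (its z), black face on its +y side, white face on its -y side. It starts standing in the slot, white face to the lamp; seated, the foot lies on the slot floor. The plate is the same shape both ways round.
- plate_grip (a point): Grip point on the yellow square post on top of the plate, on the plate's mid-line 132 mm above its foot; post 20 x 20 mm, from 110 to 148 mm above the foot, sides parallel to the plate's x and y. Axes as plate_foot.
- dial (a joint): Angle of the dial about the vertical (rad): 0 = off, grows clockwise seen from above; clicks (weak detents) at 0.4, 0.8 and 1.2 (third, red mark), stop at 1.3. Return spring about 0.03 N m at off, 0.08 N m at the third click; stronger than the clicks everywhere, so it always returns to 0.
- dial_grip (a point): Grip point inside the dial's red bar grip, on the dial axis, 135 mm above the bench, 24 mm above the bar's underside and 14 mm below its top. Bar 50 mm long (this point's x), 14 mm wide (its y), 38 mm high, turning with the dial; a white pointer line on top marks its -x end. Under the bar a black disc 54 mm dia, top 111 mm above the bench.
- egg: Brown egg, 44 mm dia x 57 mm tall, loose in the white cup at the tester's middle, its top about 90 mm above the bench; origin at its lower end.
- bowl: Empty red ceramic egg bowl, 130 mm dia, 55 mm high, origin at the centre of its underside.
- scoop: Stainless feed scoop lying on the bench, 215 mm long: pan 110 x 80 x 45 mm towards its +x, handle towards its -x; origin under the back of the pan.
- plate: The backing plate as a whole (see plate_foot): same origin and axes.
Not all that is in view belongs to the job. Of the things that look like the plate, the largest one is meant.

How it is judged:
By the outcome, as a careful person would: the job done as asked, in the order asked, and still so for the second after the job is handed in, while the arm keeps its last pose, push and grip.
It also fails if it takes over 58 s, if anything falls off the work surface, if the arm or the gripper's body presses on something with over 40 N, if the wrist force passes 120 N, or if a joint passes its speed limit or range.

## Working session

There is one attempt and no reset: what is moved stays moved. The work goes in short steps, Python scripts to look and compute and a shell command to move; the robot and the scene stay as the last step left them, time stands still between calls to the robot, and variables do not carry over. Pictures are saved under pics/ and viewed, about 8 in all and at most 12, crops included, and the job is handed in when it is done.

```bash
ls; mkdir -p pics; cat > h.py <<'E'
import numpy as np, cv2
from cell import status, viewer
def cam(n):
    c=viewer.read_camera(n); im=np.asarray(c["img"]); c["f"]=im.shape[0]/2/np.tan(np.radians(c["vertical_fov"])/2)
    c["R"]=np.array(c["R"]);c["t"]=np.array(c["t"]); c["img"]=im; return c
def ray(c,u,v):
    d=c["R"].T@np.array([(u-c["cx"])/c["f"],(v-c["cy"])/c["f"],1]); return -c["R"].T@c["t"],d
def onz(c,u,v,z):
    o,d=ray(c,u,v); return o+d*(z-o[2])/d[2]
def proj(c,X):
    p=c["R"]@np.array(X)+c["t"]; return p[:2]/p[2]*c["f"]+[c["cx"],c["cy"]]
E
python3 - <<'E'
from h import *
a=[cam(n) for n in("scene","side","wrist")]
for c,n in zip(a,("scene","side","wrist")):
    cv2.imwrite(f"pics/{n}0.png",c["img"]); print(n,-c["R"].T@c["t"],c["R"][2],c["f"])
print(status.get_state())
E
```

```text
pics
scene [1.16283218 0.13598015 1.11707053] [-0.48776238 -0.1119459  -0.86576901] 371.4535069774751
side [ 0.03592923 -0.84335047  1.02941415] [ 0.41696785  0.61039554 -0.67346499] 483.3486211222776
wrist [0.15754765 0.53212214 0.38360588] [ 0.22365839 -0.09871166 -0.96965609] 281.58003990613287
{'time_s': 0.15, 'joint_positions': array([ 1.07538668e+00,  3.51082970e-01,  1.65226035e+00,  8.21663111e-06,
        1.13910573e+00, -8.46098467e-02]), 'dq': array([-0.00020802,  0.00015298, -0.00289833, -0.00051662, -0.00034537,
        0.00079708]), 'joint_torque': array([ 7.44116223e-04, -4.97457075e+01, -2.85349095e+01,  6.99271029e-02,
        2.45129142e-02, -8.40376651e-05]), 'tcp_pos': array([0.21948248, 0.50399929, 0.18954763]), 'orientation': array([-3.14151285e+00,  8.52707477e-04,  1.15999312e+00]), 'contact_force': array([ 0.1470319 ,  0.22442678, -0.13359571]), 'torque': array([0.03235009, 0.01678524, 0.00839831]), 'width': 0.9995973146387183}
```

View pics/scene0.png

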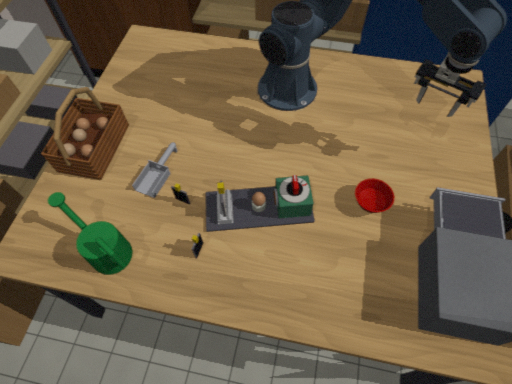

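View pics/side0.png

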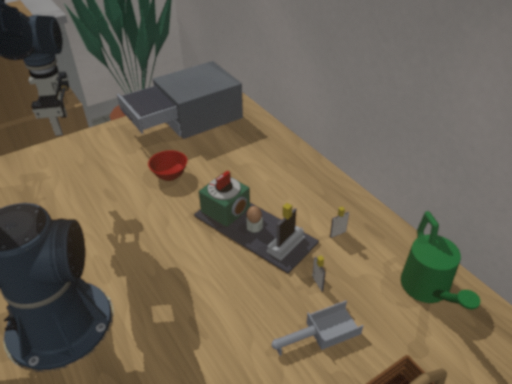

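Scene view: tester at about (205–313, 178–230), with the plate and yellow post at (221,188), egg at (258,200), dial at (295,187), bowl at (375,195) and scoop at (155,175). The two small plates at (180,193) and (197,245) are decoys. I'll enlarge both views next.

```bash
python3 - <<'E'
from h import *
A=cv2.imread("pics/scene0.png")[168:238,195:325]; B=cv2.imread("pics/side0.png")[165:275,188:323]
a=cv2.resize(A,None,fx=6,fy=6,interpolation=cv2.INTER_CUBIC)
b=cv2.resize(B,None,fx=5,fy=5,interpolation=cv2.INTER_CUBIC)
cv2.imwrite("pics/a1.png",a);cv2.imwrite("pics/b1.png",b)
for n,c0 in(("scene",(195,168,325,238)),("side",(188,165,323,275))):
    im=cv2.imread(f"pics/{n}0.png"); x0,y0,x1,y1=c0
    hsv=cv2.cvtColor(im,cv2.COLOR_BGR2HSV)
    for nm,lo,hi in(("yellow",(22,140,100),(35,255,255)),("red",(0,190,80),(5,255,255)),("green",(55,80,40),(90,255,255)),("white",(0,0,190),(180,40,255)),("dark",(0,0,0),(180,90,85))):
        m=cv2.inRange(hsv,lo,hi); k=np.zeros_like(m);k[y0:y1,x0:x1]=m[y0:y1,x0:x1]
        N,_,s,ce=cv2.connectedComponentsWithStats(k)
        for i in range(1,N):
            if s[i,4]>12: print(n,nm,s[i],ce[i].round(1))
E
```

```text
scene yellow [217 182   8  12  67] [220.5 186.6]
scene red [293 179   6  15  55] [295.5 186.6]
scene green [300 176   9   8  30] [305.3 178.4]
scene green [276 178  37  40 618] [293.  205.3]
scene dark [ 206  181  108   51 2346] [250.  210.8]
scene dark [286 182  12  14  54] [289.3 189.1]
scene dark [299 183   4  12  26] [300.5 188.8]
scene dark [220 194   6  22  58] [222.1 206.3]
side yellow [283 203   9  14  83] [286.1 209.2]
side yellow [318 256   5  10  44] [320.2 260.4]
side green [241 186   5   7  19] [243.  188.8]
side green [202 189   5   7  20] [204.2 191.7]
side green [217 201  11   6  37] [223.  202.7]
side dark [216 182  17  11  50] [226.2 188.9]
side dark [ 195  188  123   85 3579] [252.7 230.1]
```

View pics/a1.png

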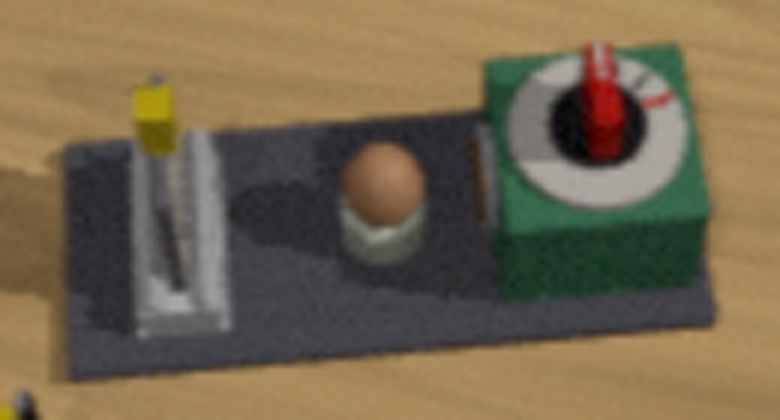

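View pics/b1.png

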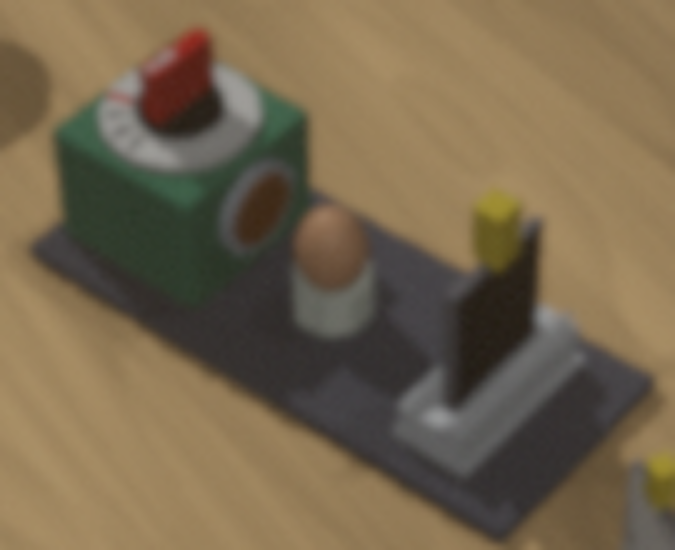

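The scene crop shows base corners TL (68,146), BL (72,380) and BR (714,325), and the yellow post at (155,118). The side crop shows corners left (33,248), bottom (503,535) and right (652,382). The black face points away from the lamp. The pointer points towards the robot, and the red mark is clockwise of it.

```bash
python3 - <<'E'
from h import *
s=cam("scene");d=cam("side")
S=lambda u,v:(195+u/6-.5+.08,168+v/6-.42); D=lambda u,v:(188+u/5-.4,165+v/5-.4)
print("scene corners",[onz(s,*S(*p),.012).round(4) for p in((68,146),(72,378),(714,322))])
print("side corners",[onz(d,*D(*p),.012).round(4) for p in((33,246),(503,528),(652,378))])
def tri(a,b):
    (o,p),(q,r)=ray(s,*a),ray(d,*b); k=np.linalg.lstsq(np.c_[p,-r],q-o,rcond=None)[0]
    return ((o+k[0]*p+q+k[1]*r)/2).round(4),np.linalg.norm(o+k[0]*p-q-k[1]*r).round(4)
print("yellow",tri((220.5,186.6),(286.1,209.2)))
print("red",tri(S(601,103),D(180,80)))
# disc centre: ellipse bbox centre at z=.103
print("disc",onz(s,*S(598,130),.103),onz(d,*D(180,115),.103))
print("post at z .145",onz(s,220.5,186.6,.145),onz(d,286.1,209.2,.145))
E
```

```text
scene corners [array([ 0.5592, -0.1903,  0.012 ]), array([ 0.7004, -0.1474,  0.012 ]), array([0.5958, 0.1899, 0.012 ])]
side corners [array([0.453 , 0.1454, 0.012 ]), array([ 0.5601, -0.1898,  0.012 ]), array([ 0.6959, -0.1486,  0.012 ])]
yellow (array([ 0.6067, -0.1101,  0.1506]), np.float64(0.0025))
red (array([0.5412, 0.1091, 0.1276]), np.float64(0.001))
disc [0.54235002 0.1098716  0.103     ] [0.53900945 0.10704072 0.103     ]
post at z .145 [ 0.60443092 -0.11235749  0.145     ] [ 0.60961809 -0.10430875  0.145     ]
```

```bash
python3 -m crank '1 20 -30 40 5; 1 50 -80 70 12; 1 80 -125 75 20; 1 105 -165 75 28; 1 130 -205 75 36'; python3 -m crank '1 25 -39 0 4; 1 52 -82 0 5; 1 78 -123 0 5; 1 105 -165 0 5; 1 130 -205 0 5'
```

```text
time_s: 0.75
tcp_pos: [0.3339, 0.3245, 0.2645]
orientation: [3.141, 0.0, 1.767]
contact_force: [0.5, 0.6, 0.4]
width: 0.995
time_s: 1.25
tcp_pos: [0.4648, 0.1174, 0.2647]
orientation: [3.14, 0.0, 1.854]
contact_force: [0.5, 1.0, -0.7]
width: 0.999
```

```bash
python3 -m crank '1 26 -41 0 1; 1 54 -84 0 1; 1 81 -127 0 1; 1 108 -170 0 1; 1 135 -210 0 1'; python3 -m crank '1 7 -11 0 0; 1 9 -14 0 0; 1 9 -14 0 0'; python3 - <<'E'
from h import *
c=cam("wrist"); st=status.get_state(); print(st["tcp_pos"],st["orientation"],st["joint_positions"])
cv2.imwrite("pics/w1.png",cv2.resize(c["img"],None,fx=1.5,fy=1.5))
for X in([.610,-.110,.164],[.577,0,.09]): print(proj(c,X)*1.5)
E
```

```text
time_s: 1.75
tcp_pos: [0.5994, -0.0931, 0.2646]
orientation: [3.14, -0.0, 1.871]
contact_force: [0.9, 1.5, -0.6]
width: 0.998
time_s: 2.05
tcp_pos: [0.608, -0.1065, 0.2644]
orientation: [3.141, -0.001, 1.871]
contact_force: [0.3, -0.2, -0.2]
width: 1.005
[ 0.60794281 -0.10601075  0.26466755] [ 3.14035099e+00 -3.90258371e-04  1.87147112e+00] [-2.48550522e-01  4.14488108e-01  1.37285015e+00  1.00469088e-03
  1.35339918e+00 -2.12023768e+00]
[379.2476089  281.26895045]
[510.24725733 263.55452397]
```

View pics/w1.png

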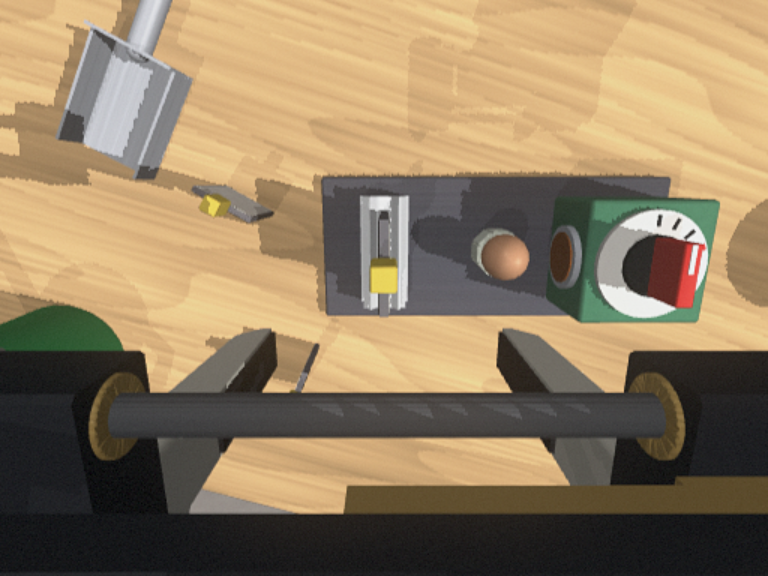

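The wrist view shows the post top at about (383,276), base edge (321,178)–(670,177) level with the image, and the dial bar at (690,272) with its white pointer at the robot end. I'll measure these precisely.

```bash
cat >> h.py <<'E'
def comps(im,lo,hi,box=None,amin=15):
    m=cv2.inRange(cv2.cvtColor(im,cv2.COLOR_BGR2HSV),np.array(lo),np.array(hi))
    if box is not None:
        k=np.zeros_like(m);x0,y0,x1,y1=box;k[y0:y1,x0:x1]=m[y0:y1,x0:x1];m=k
    cs=[x for x in cv2.findContours(m,cv2.RETR_EXTERNAL,cv2.CHAIN_APPROX_NONE)[0] if cv2.contourArea(x)>amin]
    return sorted(cs,key=cv2.contourArea,reverse=True)
def quad(c,ct,z):
    # min-area rectangle of contour cast to plane z
    P=np.array([onz(c,*p,z)[:2] for p in ct[:,0,:].astype(float)],np.float32)*1000
    return cv2.minAreaRect(P)
E
python3 - <<'E'
from h import *
c=cam("wrist"); im=c["img"]; hsv=cv2.cvtColor(im,cv2.COLOR_BGR2HSV)
print(hsv[170:200:3,255],"\n",hsv[181,434:472:3])
box=(235,160,275,205)
for v in(120,170,200):
  for ct in comps(im,(20,120,v),(36,255,255),box)[:1]: print("post",v,cv2.boundingRect(ct),quad(c,ct,.164))
for v in(120,170,200):
  for ct in comps(im,(0,150,v),(8,255,255),(425,150,480,215))[:1]: print("bar",v,cv2.boundingRect(ct),quad(c,ct,.149))
f=lambda u,v,z:onz(c,u/1.5-.17,v/1.5-.17,z).round(4)
print("base",f(321,177,.012),f(670,176,.012),f(327,316,.012),"disc",f(653,264,.103))
E
```

```text
[[160   7 107]
 [ 24 156 111]
 [ 24 145 111]
 [ 26 153 233]
 [ 26 152 233]
 [ 26 153 235]
 [ 26 153 233]
 [ 26 155 232]
 [ 24 156 224]
 [158   8 127]] 
 [[  3 160  89]
 [  2 148  93]
 [  2 140  93]
 [  3 156  90]
 [  2 147  92]
 [  2 151  93]
 [  3 160  99]
 [  1 178 229]
 [ 88  24 180]
 [ 92  14 250]
 [  1 173 227]
 [ 90   1 239]
 [ 70  94 125]]
post 120 (246, 174, 18, 22) ((606.41357421875, -108.71685028076172), (22.9757022857666, 18.352197647094727), 17.5347900390625)
post 170 (247, 178, 17, 17) ((607.7564697265625, -107.69095611572266), (17.59459686279297, 17.288326263427734), 17.264057159423828)
post 200 (247, 178, 17, 17) ((607.7564697265625, -107.69095611572266), (17.59459686279297, 17.288326263427734), 17.264057159423828)
bar 120 (449, 162, 21, 43) ((540.3090209960938, 110.84410858154297), (48.36447525024414, 14.813108444213867), 15.758576393127441)
bar 170 (450, 163, 20, 42) ((540.4389038085938, 111.89689636230469), (47.2515754699707, 13.67177677154541), 16.84505844116211)
bar 200 (451, 163, 19, 42) ((540.3238525390625, 112.25786590576172), (47.20404052734375, 13.072456359863281), 17.05693817138672)
base [ 0.5574 -0.1907  0.012 ] [0.4507 0.1494 0.012 ] [ 0.6992 -0.1456  0.012 ] disc [0.5397 0.1126 0.103 ]
```

```bash
python3 -m crank '1 0 -1.5 -40 0; 1 0 -1.5 -80 0; 1 0 -1.5 -115 0; 1 0 -1.5 -133 0; 1 0 -1.5 -134 0'; python3 -m crank '-1 0 0 0 0; -1 0 0 0 0; -1 0 0 0 0; -1 0 0 0 0; -1 0 0 0 0'; python3 -m crank '-1 0 0 0 0; -1 0 0 0 0; -1 0 0 0 0; -1 0 0 0 0'
```

```text
time_s: 2.65
tcp_pos: [0.6063, -0.1056, 0.1289]
orientation: [-3.14, -0.002, 1.873]
contact_force: [0.8, -0.2, -1.2]
width: 1.002
time_s: 3.15
tcp_pos: [0.6065, -0.1057, 0.1294]
orientation: [-3.14, -0.002, 1.873]
contact_force: [-0.4, -0.5, -0.2]
width: 0.621
time_s: 3.55
tcp_pos: [0.6065, -0.1057, 0.1294]
orientation: [-3.14, -0.002, 1.873]
contact_force: [-0.9, -0.3, -0.4]
width: 0.277
```

```bash
python3 -m crank '-0.4 1.5 -2 0 0; -0.4 1.5 -2 0 0; -1 1.5 -2 0 0; -1 1.5 -2 0 0; -1 1.5 -2 0 0';python3 -m crank '-1 0 0 0 0; -1 0 0 0 0; -1 0 0 0 0'
```

```text
time_s: 4.05
tcp_pos: [0.608, -0.1077, 0.1294]
orientation: [-3.14, -0.002, 1.873]
contact_force: [0.0, 0.4, -0.1]
width: 0.21
time_s: 4.35
tcp_pos: [0.608, -0.1077, 0.1294]
orientation: [-3.14, -0.002, 1.873]
contact_force: [0.8, -0.7, -0.6]
width: 0.211
```

Gripped with almost no side force. Lifting straight up.

```bash
python3 -m crank '-1 0 0 12 0; -1 0 0 27 0; -1 0 0 45 0; -1 0 0 70 0; -1 0 0 95 0'; python3 -m crank '-1 0 0 10 0; -1 0 0 10 0'; python3 - <<'E'
from h import *
st=status.get_state();print(st["tcp_pos"],st["orientation"],st["joint_positions"],st["width"])
for n in("scene","side"):
    c=cam(n);im=c["img"];u,v=proj(c,[.608,-.108,.17]).astype(int);cv2.imwrite(f"pics/l_{n}.png",im)
    k=cv2.resize(im[v-50:v+50,u-50:u+50],None,fx=4,fy=4,interpolation=cv2.INTER_CUBIC)
    o=k if n=="scene" else np.hstack([o,k]); print(n,u-50,v-50)
cv2.imwrite("pics/l1.png",o)
E
```

```text
time_s: 4.85
tcp_pos: [0.608, -0.1077, 0.2267]
orientation: [-3.141, -0.002, 1.873]
contact_force: [0.1, 0.1, -0.7]
width: 0.211
time_s: 5.05
tcp_pos: [0.6088, -0.1079, 0.2391]
orientation: [3.139, 0.0, 1.873]
contact_force: [-0.2, 0.0, -0.9]
width: 0.207
[ 0.60875742 -0.10785715  0.23906775] [3.13890938e+00 4.50051212e-04 1.87344463e+00] [-2.51151835e-01  4.33053098e-01  1.40699561e+00  1.06759509e-03
  1.29902519e+00 -2.12488236e+00] 0.20650979260148017
scene 170 133
side 236 153
```

View pics/l1.png

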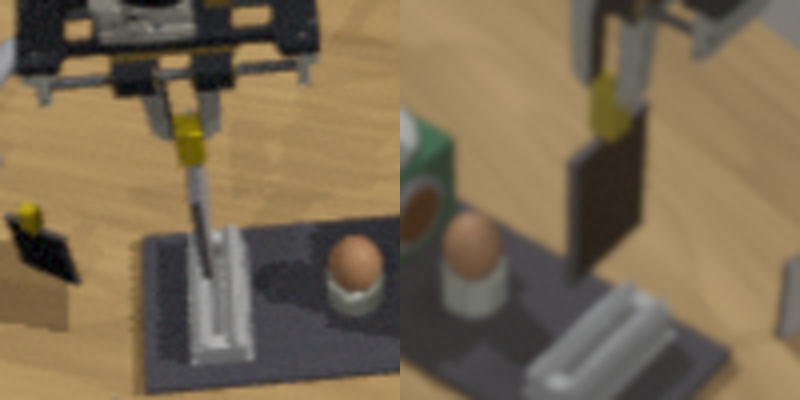

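The plate is clear of the slot and hangs upright (left view around (195,200), right view around (605,200)). Turning it −180°.

```bash
for k in 1; do python3 -m crank '-1 0 0 0 -5; -1 0 0 0 -13; -1 0 0 0 -21; -1 0 0 0 -29; -1 0 0 0 -37'; python3 -m crank '-1 0 0 0 -8; -1 0 0 0 -16; -1 0 0 0 -24; -1 0 0 0 -32; -1 0 0 0 -40'; python3 -m crank '-1 0 0 0 -8; -1 0 0 0 -16; -1 0 0 0 -24; -1 0 0 0 -32; -1 0 0 0 -40'; python3 -m crank '-1 0 0 0 -8; -1 0 0 0 -16; -1 0 0 0 -24; -1 0 0 0 -32; -1 0 0 0 -40';  done
```

```text
time_s: 5.65
tcp_pos: [0.6071, -0.1075, 0.2345]
orientation: [-3.138, -0.002, 1.222]
contact_force: [-0.5, -0.2, -0.7]
width: 0.206
time_s: 6.15
tcp_pos: [0.6064, -0.1073, 0.2328]
orientation: [-3.136, 0.0, 0.518]
contact_force: [-0.3, 0.2, -1.3]
width: 0.208
time_s: 6.65
tcp_pos: [0.6058, -0.1072, 0.2312]
orientation: [-3.136, 0.003, -0.186]
contact_force: [0.1, 0.1, -1.4]
width: 0.207
time_s: 7.15
tcp_pos: [0.6052, -0.107, 0.2296]
orientation: [-3.137, 0.005, -0.89]
contact_force: [-0.6, -1.0, -0.6]
width: 0.21
```

```bash
python3 -m crank '-1 1.5 -0.3 0 -8; -1 3 -0.7 0 -16; -1 3 -0.7 0 -21.6; -1 3 -0.7 0 -21.6; -1 3 -0.7 0 -21.6';  python3 - <<'E'
from h import *
st=status.get_state();print(st["tcp_pos"],st["orientation"],st["width"])
c=cam("wrist");cv2.imwrite("pics/w2.png",c["img"])
o=c["img"]
for n in("scene","side"):
    c=cam(n);im=c["img"];cv2.imwrite(f"pics/r_{n}.png",im);u,v=proj(c,[.608,-.108,.15]).astype(int)
    k=cv2.resize(im[v-48:v+48,u-33:u+33],None,fx=4,fy=4,interpolation=cv2.INTER_CUBIC);print(u-33,v-48)
    o=np.hstack([o,k[:384]]) if n=="scene" else o
cv2.imwrite("pics/r1.png",o)
E
```

```text
time_s: 7.65
tcp_pos: [0.6078, -0.1076, 0.2286]
orientation: [-3.139, 0.006, -1.264]
contact_force: [0.1, 0.7, -1.4]
width: 0.209
[ 0.60778774 -0.10760291  0.22857534] [-3.13884427  0.00568741 -1.2639039 ] 0.20853860360433074
188 138
253 160
```

View pics/r1.png

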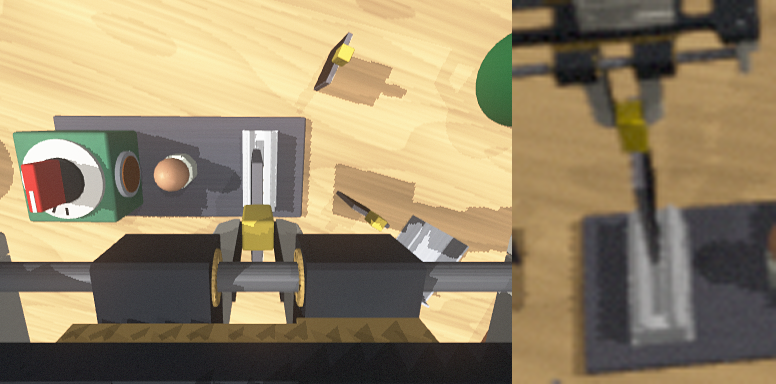

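The wrist view shows the post at (258,225), and the plate bottom lined up with the slot at (260,150). The black side now faces the lamp side. Lowering in stages.

```bash
python3 -m crank '-1 0.2 -0.1 -25 -0.3; -1 0.2 -0.1 -45 -0.3; -1 0.2 -0.1 -60 -0.3; -1 0.2 -0.1 -68 -0.3; -1 0.2 -0.1 -68 -0.3'; python3 -m crank '-1 0 0 -4 0; -1 0 0 -8 0; -1 0 0 -8 0'; python3 -m crank '-1 0 0 -3 0; -1 0 0 -6 0; -1 0 0 -6 0'
```

```text
time_s: 8.3
tcp_pos: [0.6078, -0.1076, 0.1604]
orientation: [-3.139, 0.006, -1.27]
contact_force: [0.5, -0.2, -0.8]
width: 0.215
time_s: 8.6
tcp_pos: [0.6085, -0.1079, 0.1533]
orientation: [-3.137, 0.005, -1.27]
contact_force: [0.8, 0.0, 2.1]
width: 0.207
time_s: 8.9
tcp_pos: [0.6114, -0.1093, 0.1524]
orientation: [-3.13, -0.001, -1.269]
contact_force: [-4.8, -2.6, 31.0]
width: 0.212
```

Contact at the slot's upper edge (31 N). Backing off and looking.

```bash
python3 -m crank '-1 -2 1 8 0; -1 -3 1.5 16 0; -1 -3 1.5 16 0; -1 -3 1.5 16 0'; python3 - <<'E'
from h import *
st=status.get_state();print(st["tcp_pos"],st["orientation"],st["contact_force"])
c=cam("wrist");cv2.imwrite("pics/w3.png",c["img"])
a=cv2.resize(c["img"][100:260,190:330],None,fx=3,fy=3,interpolation=cv2.INTER_CUBIC)
s=cam("scene");cv2.imwrite("pics/s3.png",s["img"])
b=cv2.resize(s["img"][165:245,190:250],None,fx=6,fy=6,interpolation=cv2.INTER_CUBIC)
cv2.imwrite("pics/v3.png",np.hstack([a,b]))
E
```

```text
time_s: 9.3
tcp_pos: [0.6082, -0.1076, 0.168]
orientation: [-3.131, -0.001, -1.269]
contact_force: [0.6, 1.7, -1.2]
width: 0.21
[ 0.60816763 -0.10760982  0.1679777 ] [-3.13055873e+00 -5.77472355e-04 -1.26927989e+00] [ 0.63343253  1.68712379 -1.15213596]
```

View pics/v3.png

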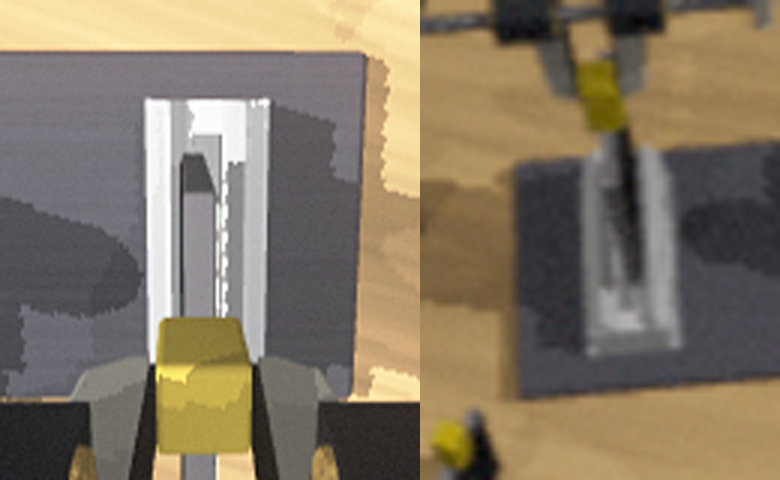

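```bash
python3 - <<'E'
from h import *
c=cam("wrist"); print(status.get_state()["tcp_pos"],-c["R"].T@c["t"])
yaw=np.radians(17.3);R=np.array([[np.cos(yaw),np.sin(yaw)],[-np.sin(yaw),np.cos(yaw)]])
T=lambda u,v,z:((R@(onz(c,190+(u-1)/3,100+(v-1)/3,z)[:2]-[.575,.002]))*1000).round(1)
print("foot end",T(186,153,.0546),T(202,153,.0546),"top end",T(181,192,.1646),T(213,192,.1646))
print("stand outer .045",T(145,98,.046),T(270,98,.046),"slot end",T(193,135,.046),T(220,135,.046),T(193,135,.04),T(220,135,.04))
print("stand bottom-ish",T(148,340,.046),T(267,340,.046))
print("tcp",R@(status.get_state()["tcp_pos"][:2]-[.575,.002])*1000)
im=c["img"]
for v in(146,151,156,160,164,180):print(v,im[v,236:284].mean(1).astype(int))
E
```

```text
[ 0.60810357 -0.10762943  0.16764637] [ 0.66969876 -0.08705964  0.36245133]
foot end [  37.6 -107.3] [  37.6 -113.1] top end [  37.9 -108.2] [  37.9 -115.7]
stand outer .045 [ 56.8 -92.2] [  56.8 -138. ] slot end [  43.4 -109.7] [  43.4 -119.7] [  43.1 -109.7] [  43.1 -119.9]
stand bottom-ish [-35.9 -91.9] [ -35.9 -138.5]
tcp [  -0.99504463 -114.51404915]
146 [109 110 176 246 247 246 246 235 240 252 243 170 178 179 176 173 181 193
 211 182 185 184 183 182 181 182 181 162 252 247 244 243 242 241 243 237
 199 199 191 195 193 194 205 176  87  92  94  95]
151 [107 108 148 249 247 246 246 243 240 252 244 171 179 180 171 104 109 113
 114 109 109 132 188 184 179 184 185 151 253 247 244 243 243 242 239 239
 196 197 192 195 195 194 206 140  82  92  91  90]
156 [106 106 145 249 247 245 245 240 240 252 245 152 160 162  51  91  81  85
  82  80  80  76  78 126 187 183 184 138 255 243 134 140 140 139 136 152
 195 194 192 189 193 192 206 139  83  88  89  90]
160 [108 105 148 248 246 246 246 234 240 251 234 152 159 164  47  99  80  80
  82  79  79  81  79  76 109 188 186 132 191 176 136 140 140 141 140 162
 196 193 189 189 192 192 205 141  86  90  89  91]
164 [109 104 109 250 246 242 234 235 236 248 252 149 162 164  40 115 128 123
 123 124 121 121 121 121 120  96 171 138 255 242 133 141 137 141 133 169
 193 191 189 186 191 192 203 110  87  90  90  90]
180 [107 102 107 223 243 234 234 234 233 247 250 152 160 159  51 146 154 150
 147 146 148 149 146 148 153 110 169 136 255 247 134 140 139 141 140 175
 195 188 187 189 186 196 199  78  86  88  87  87]
```

In the wrist image the plate foot sits at about −111 in tester y and the slot centre at −115. So it is about 3.5 mm too far towards the lamp and about 2 mm short in x. I'll shift it and retry.

```bash
python3 -m crank '-1 2.4 -2.9 0 0; -1 2.4 -2.9 0 0; -1 2.4 -2.9 -8 0; -1 2.4 -2.9 -11 0; -1 2.4 -2.9 -11 0'; python3 -m crank '-1 0 0 -4 0; -1 0 0 -7 0; -1 0 0 -7 0'
```

```text
time_s: 9.95
tcp_pos: [0.61, -0.1104, 0.1557]
orientation: [-3.132, 0.001, -1.269]
contact_force: [0.0, 0.4, -0.8]
width: 0.212
time_s: 10.25
tcp_pos: [0.61, -0.1105, 0.1485]
orientation: [-3.132, 0.0, -1.269]
contact_force: [0.1, -1.0, -1.2]
width: 0.208
```

In the slot with no contact force. Going on down.

```bash
python3 -m crank '-1 0 0 -4 0; -1 0 0 -8 0; -1 0 0 -11 0; -1 0 0 -14 0; -1 0 0 -14 0'; python3 -m crank '-1 0 0 -2 0; -1 0 0 -4 0; -1 0 0 -5 0; -1 0 0 -5 0'
```

```text
time_s: 10.75
tcp_pos: [0.6098, -0.1105, 0.1339]
orientation: [-3.133, 0.001, -1.269]
contact_force: [0.1, -1.4, -2.3]
width: 0.208
time_s: 11.15
tcp_pos: [0.6098, -0.1105, 0.129]
orientation: [-3.133, 0.001, -1.269]
contact_force: [-0.7, -0.4, 0.3]
width: 0.212
```

```bash
python3 -m crank '-1 0 0 -1 0; -1 0 0 -1 0'; python3 -m crank '0 0 0 0 0; 0 0 0 0 0; 0.5 0 0 0 0; 0.5 0 0 0 0; 0.5 0 0 0 0'; python3 -m crank '0.5 0 0 0 0; 0.5 0 0 20 0; 0.5 0 0 50 0; 0.5 0 0 90 0; 0.5 0 0 120 0';python3 - <<'E'
from h import *
st=status.get_state();print(st["tcp_pos"],st["orientation"],st["joint_positions"])
c=cam("wrist");im=c["img"];cv2.imwrite("pics/w4.png",im)
s=cam("scene")["img"];d=cam("side")["img"];cv2.imwrite("pics/d4.png",d)
a=im[90:250]; k=lambda i:cv2.resize(i,(256,220),interpolation=cv2.INTER_CUBIC)
cv2.imwrite("pics/v4.png",np.vstack([a,np.hstack([k(s[165:235,195:276]),k(d[165:275,188:316])])]))
E
```

```text
time_s: 11.35
tcp_pos: [0.6102, -0.1107, 0.129]
orientation: [-3.132, -0.0, -1.269]
contact_force: [-1.1, -0.5, 7.0]
width: 0.208
time_s: 11.85
tcp_pos: [0.6102, -0.1106, 0.1288]
orientation: [-3.132, -0.0, -1.269]
contact_force: [0.3, 0.5, 0.2]
width: 0.589
time_s: 12.35
tcp_pos: [0.6104, -0.1107, 0.2512]
orientation: [-3.131, -0.001, -1.269]
contact_force: [-0.2, 0.2, 0.6]
width: 0.747
[ 0.61040256 -0.1106842   0.25116245] [-3.13077077e+00 -8.31502173e-04 -1.26928130e+00] [-0.25689776  0.42426108  1.39086125  0.00519524  1.31685497  1.01109806]
```

View pics/v4.png

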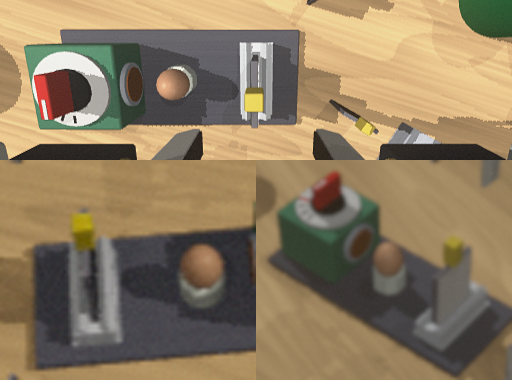

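Plate seated upright: the side view shows the white face away from the lamp and the foot in the slot, and the floor contact height matches the original. Now measuring the dial from this flipped wrist view.

```bash
python3 - <<'E'
from h import *
c=cam("wrist"); im=c["img"]
for v in(150,190):
  ct=comps(im,(0,150,v),(8,255,255),(30,140,90,220)); print(cv2.boundingRect(ct[0]),quad(c,ct[0],.149))
ct=comps(im,(20,120,170),(36,255,255),(235,160,275,205))[0];print("post",quad(c,ct,.164))
E
```

```text
(33, 165, 19, 45) ((542.3995361328125, 111.27535247802734), (48.388877868652344, 12.575833320617676), 17.466495513916016)
(33, 166, 18, 44) ((541.769287109375, 111.55775451660156), (47.32710266113281, 11.61098575592041), 17.165172576904297)
post ((607.2052612304688, -106.29473114013672), (19.01412010192871, 18.60989761352539), 17.271455764770508)
```

```bash
python3 -m crank '0.5 -12 40 0 0; 0.5 -26 85 0 0; 0.5 -40 130 -10 0; 0.5 -54 175 -20 0; 0.5 -66 213 -30 0'; python3 -m crank '0.5 -2 8 0 0; 0.5 -2 8 0 0'; python3 - <<'E'
from h import *
st=status.get_state();print(st["tcp_pos"],st["orientation"],st["joint_positions"])
c=cam("wrist");im=c["img"];cv2.imwrite("pics/w5.png",im)
for v in(150,190):
  for ct in comps(im,(0,150,v),(8,255,255),(150,100,350,300),60)[:2]: print(cv2.boundingRect(ct),quad(c,ct,.149))
E
```

```text
time_s: 13.05
tcp_pos: [0.5424, 0.1043, 0.2169]
orientation: [-3.134, 0.0, -1.269]
contact_force: [1.1, 0.1, 0.1]
width: 0.75
time_s: 13.25
tcp_pos: [0.5395, 0.1132, 0.2156]
orientation: [-3.136, 0.001, -1.267]
contact_force: [-0.2, -0.5, 0.0]
width: 0.751
[0.5394529  0.11315195 0.21563555] [-3.13649906e+00  6.96891520e-04 -1.26670958e+00] [0.12139462 0.32465224 1.62224005 0.00173508 1.18981867 1.38746475]
(254, 168, 14, 50) ((541.9722900390625, 112.10647583007812), (48.152809143066406, 12.229785919189453), 17.2851619720459)
(254, 169, 13, 49) ((541.4137573242188, 112.34307098388672), (47.22679901123047, 11.446073532104492), 17.2851619720459)
```

```bash
python3 -m crank '0.5 2.3 -1.7 -30 0; 0.5 2.3 -1.7 -60 0; 0.5 2.3 -1.7 -82 0; 0.5 2.3 -1.7 -96 0; 0.5 2.3 -1.7 -98 0'; python3 -m crank '-0.3 0 0 0 0; -0.3 0 0 0 0; -0.3 0 0 0 0; -0.3 0 0 0 0; -0.3 0 0 0 0';  python3 -m crank '-0.5 0 0 0 0; -0.5 0 0 0 0'
```

```text
time_s: 13.8
tcp_pos: [0.5422, 0.1092, 0.1168]
orientation: [-3.138, 0.001, -1.269]
contact_force: [-0.2, -0.2, -0.3]
width: 0.75
time_s: 14.3
tcp_pos: [0.5424, 0.1092, 0.1172]
orientation: [-3.137, 0.0, -1.269]
contact_force: [-0.6, 0.3, -0.5]
width: 0.378
time_s: 14.5
tcp_pos: [0.5425, 0.1093, 0.1174]
orientation: [-3.137, 0.0, -1.269]
contact_force: [-0.1, -0.9, 0.4]
width: 0.258
```

```bash
python3 -m crank '-0.5 0 1 0 0; -0.6 0 1 0 0; -1 0 1 0 0; -1 0 1 0 0; -1 0 1 0 0';  python3 -m crank '-1 0 0 0 0; -1 0 0 0 0'; python3 - <<'E'
from cell import status
s=status.get_state();print(s["contact_force"],s["torque"],s["joint_positions"])
E
```

```text
time_s: 15.0
tcp_pos: [0.5422, 0.1111, 0.1174]
orientation: [-3.137, 0.002, -1.269]
contact_force: [-0.4, 5.4, -0.7]
width: 0.143
time_s: 15.2
tcp_pos: [0.5422, 0.1113, 0.1174]
orientation: [-3.137, 0.002, -1.269]
contact_force: [0.4, 2.1, -0.1]
width: 0.142
[ 0.40078962  2.14673327 -0.06523886] [0.27992835 0.19524164 0.0185321 ] [0.11675971 0.44040199 1.71591675 0.00341033 0.98096413 1.3839979 ]
```

Gripped and centred at (0.5422, 0.1113). Turning clockwise.

```bash
python3 -m crank '-1 0 0 0 -4; -1 0 0 0 -8; -1 0 0 0 -12; -1 0 0 0 -16; -1 0 0 0 -20'; python3 -m crank '-1 0 0 0 -4; -1 0 0 0 -8; -1 0 0 0 -12; -1 0 0 0 -16; -1 0 0 0 -20'
```

```text
time_s: 15.7
tcp_pos: [0.5422, 0.111, 0.1174]
orientation: [-3.137, 0.002, -1.621]
contact_force: [-0.7, -0.4, 0.6]
width: 0.138
time_s: 16.2
tcp_pos: [0.5421, 0.1107, 0.1174]
orientation: [-3.137, 0.001, -1.973]
contact_force: [0.5, -0.9, 1.1]
width: 0.138
```

```bash
python3 -m crank '-1 0 0 0 -4; -1 0 0 0 -8; -1 0 0 0 -12; -1 0 0 0 -16; -1 0 0 0 -20'; python3 -m crank '-1 0 0 0 -4; -1 0 0 0 -8; -1 0 0 0 -8.5; -1 0 0 0 -8.5; -1 0 0 0 -8.5'; python3 - <<'E'
from h import *
s=status.get_state();print(s["tcp_pos"],s["orientation"],s["contact_force"],s["torque"],s["joint_positions"])
c=cam("wrist");im=c["img"];cv2.imwrite("pics/w6.png",im)
sc=cam("scene");d=cam("side"); k=lambda i:cv2.resize(i,(256,216),interpolation=cv2.INTER_CUBIC)
cv2.imwrite("pics/v6.png",np.vstack([im,np.hstack([k(sc["img"][165:235,200:320]),k(d["img"][165:275,188:316])])]))
for v in(100,150,190):
  for ct in comps(im,(0,150,v),(8,255,255),(150,100,350,300),40)[:2]: print(cv2.boundingRect(ct),quad(c,ct,.149))
E
```

```text
time_s: 16.7
tcp_pos: [0.542, 0.1105, 0.1174]
orientation: [-3.137, 0.001, -2.325]
contact_force: [-0.6, -0.0, 0.9]
width: 0.142
time_s: 17.2
tcp_pos: [0.5419, 0.1103, 0.1174]
orientation: [-3.137, 0.0, -2.471]
contact_force: [-1.0, -0.4, 1.6]
width: 0.139
[0.54191468 0.11031843 0.11737477] [-3.13677699e+00  1.55662285e-04 -2.47146807e+00] [-1.03798704 -0.42518002  1.63285242] [0.04685682 0.48566247 0.09927381] [ 0.11888004  0.44081395  1.71528373 -0.00483224  0.98284555  2.5930234 ]
(247, 195, 22, 67) ((543.7058715820312, 108.7854232788086), (13.152618408203125, 43.080509185791016), 38.935333251953125)
(247, 197, 22, 65) ((543.20751953125, 109.1136474609375), (12.789888381958008, 41.93242645263672), 38.93538284301758)
(254, 218, 14, 44) ((537.6665649414062, 113.17974853515625), (8.039124488830566, 28.625741958618164), 38.88695526123047)
(248, 239, 7, 23) ((538.0999755859375, 122.23088836669922), (3.7928059101104736, 14.934646606445312), 38.257080078125)
```

View pics/v6.png

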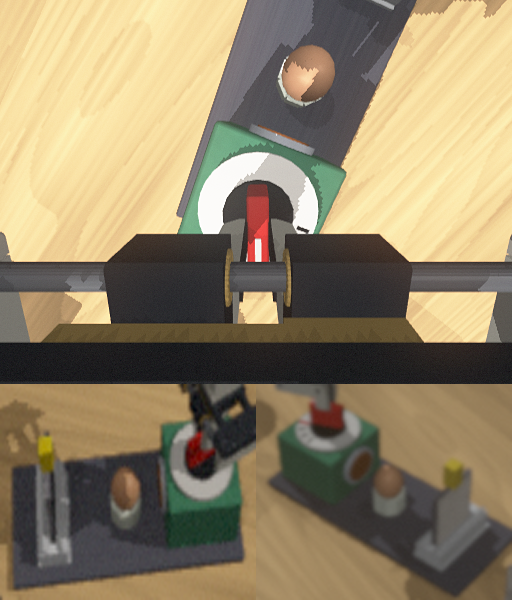

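The wrist view shows the bar held between the pads at (257,220), turned 68.4° (1.194 rad) by image and 1.202 by tool. The egg is in its cup and the plate is standing. A small nudge, then a check that it holds.

```bash
python3 -m crank '-1 0 0 0 -0.6; -1 0 0 0 -0.6; -1 0 0 0 -0.6; -1 0 0 0 -0.6; -1 0 0 0 -0.6'; python3 -m crank '-1 0 0 0 0; -1 0 0 0 0; -1 0 0 0 0; -1 0 0 0 0; -1 0 0 0 0'; python3 - <<'E'
from h import *
s=status.get_state();print(s["time_s"],s["orientation"],s["torque"],s["joint_positions"][5])
c=cam("wrist");im=c["img"]
ct=comps(im,(0,150,100),(8,255,255),(150,100,350,300),40)[0];print(quad(c,ct,.149))
# plate check in side view: post triangulated, and bowl/scoop change against the first pictures
S=cam("scene");D=cam("side")
def cen(c,box):
    ct=comps(c["img"],(22,140,100),(35,255,255),box)[0];m=cv2.moments(ct);return m["m10"]/m["m00"],m["m01"]/m["m00"]
a,b=cen(S,(205,170,235,215)),cen(D,(270,190,300,230))
(o,p),(q,r)=ray(S,*a),ray(D,*b);k=np.linalg.lstsq(np.c_[p,-r],q-o,rcond=None)[0]
print("post",a,b,(o+k[0]*p+q+k[1]*r)/2)
for n,c,bx in(("bowl",S,(345,170,405,220)),("scoop",S,(125,138,180,200))):
    x0,y0,x1,y1=bx;print(n,cv2.absdiff(c["img"],cv2.imread("pics/scene0.png"))[y0:y1,x0:x1].mean())
E
```

```text
time_s: 17.85
tcp_pos: [0.5419, 0.1103, 0.1174]
orientation: [-3.137, 0.0, -2.483]
contact_force: [-0.8, -0.7, 2.4]
width: 0.142
time_s: 18.35
tcp_pos: [0.5419, 0.1103, 0.1174]
orientation: [-3.137, 0.0, -2.483]
contact_force: [-1.8, 0.2, 1.6]
width: 0.141
18.35 [-3.13674910e+00  9.85275643e-05 -2.48259491e+00] [-0.0554404   0.4829519   0.06050175] 2.604265184064843
((543.5001220703125, 108.97557067871094), (13.152480125427246, 42.52757263183594), 38.294395446777344)
post (220.89617486338796, 186.92349726775953) (285.5472972972973, 209.60135135135135) [ 0.60609933 -0.10895115  0.14840465]
bowl 4.986111111111111
scoop 25.288465298142718
```

```bash
python3 - <<'E'
from h import *
S=cam("scene")["img"];k=lambda i:cv2.resize(i[130:240,120:320],(600,300),interpolation=cv2.INTER_CUBIC)
cv2.imwrite("pics/v7.png",np.vstack([k(cv2.imread("pics/scene0.png")),k(S)]))
E
```

```text
(no output)
```

View pics/v7.png

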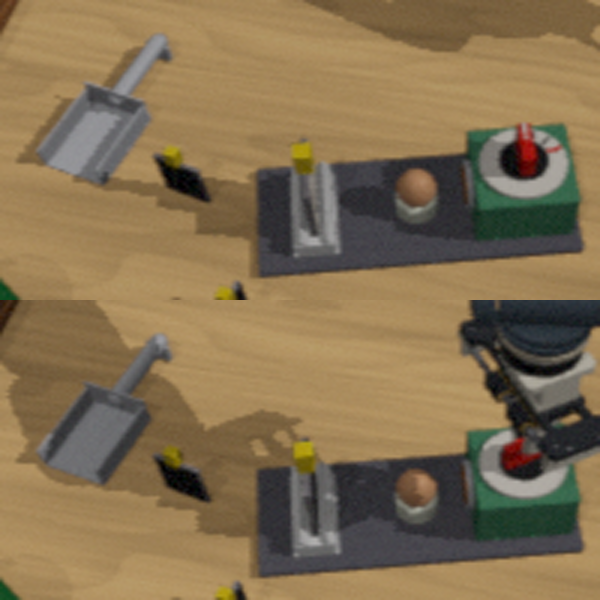

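The scoop hasn't moved; the difference was only the arm's shadow. The plate is seated at its original height and the egg is in its cup. Handing in.

```bash
python3 -c "from cell import sign_off; print(sign_off())"
```

```text
the job is handed in; nothing more can be done
None
```

I handed the job in at about 18.5 s of the 58 s. The plate is turned and back in its slot, and the gripper is holding the dial at the third click.

**Plate:** I lifted it by the yellow post, turned it 180° and put it back with the black face to the lamp, then let go with the dial still at off. The first try at lowering it caught on the slot edge with about 31 N. I backed off, shifted it about 4 mm and it went in cleanly. It touched the slot floor at the same height as before, and the side view shows the white face away from the lamp.

**Dial:** I turned it clockwise to about 1.21 rad (tool 1.214, camera about 1.205; the third click is at 1.2). It held with no drift over the last 0.5 s before I handed in.

**Last checks:**
- **Egg:** in its cup.
- **Scoop:** not moved. An automatic picture comparison flagged it, but viewing the picture showed only the arm's shadow.
- **Bowl:** its picture was nearly unchanged.
- **Post position:** after release, one wrist-camera reading put it about 5 mm from where I had let go, possibly a slight lean within the slot's play or camera error. The two fixed cameras put it within about 2.5 mm of where it started.

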